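# Centre a stub antenna on its test stand

### The arm

A 6-joint arm with a two-finger parallel gripper is mounted at the origin on the work surface. World frame = base frame: x ahead of the robot, y to its left, z up, the work surface at z = 0. Lengths are in m, angles in rad, forces in N, time in s.
With the tool pointing down it reaches from about 0.25 to 0.725 m from the base axis. Payload 4 kg.
Tool frame: the origin (TCP) lies midway between the tips of the shut fingers; the grasp point (between the pads) lies 19 mm behind it; z points along the fingers, y is the line along which they close (so a half turn about z gives the same grasp; the last joint's range is limited). The gripper opens to 85 mm and grips with 20 to 120 N. Pads are 22 mm wide; open, the fingers measure 114 mm over their backs; the gripper's body (76 mm by 85 mm) begins 54 mm behind the grasp point. The pads swing forward as they close: fully open they stand 13 mm farther back than shut.
Start: joints at [1.215, 0.241, 0.005, 1.335, 0, 1.571], TCP at [0.174, 0.469, 0.231] pointing down, gripper open.
Joint ranges: [-2.72, 2.72], [-1.05, 1.87], [-1.09, 1.28], [-1.99, 2.15], [-1.42, 1.44], [-3.14, 3.14]. Speed limits (rad/s): [2.79, 2.79, 3.14, 3.14, 3.14, 3.14].

### API

Orientations are given as a unit quaternion [x, y, z, w].
In Python, from workcell import bot gives the robot as it stands.
- The arm moves only by the tool move_arm, never from a script. Its argument "motion" is a list of rows, each an object of numbers: "x", "y", "z": the shift along the tool's x, y, z in cm; "yaw": the turn about the tool's z in degrees. A call has 1 to 20 rows; each row is the pose to reach, as a shift and turn from the pose commanded when the call began, along the tool's axes at that moment; what a row does not reach only later rows make up. A row lasts 1/8 s, in which the tool goes at most 62.5 mm and 10.7 degrees, less where a joint would pass 70% of its speed; a pose out of reach is approached as far as the arm can. A call with a gripper value outside its range is refused whole. "gripper" is the opening, from -1 (shut) to 1 (fully open), set as the call begins (left out, the last holds). The fingers move at their own pace and stop on an object; the grip force is fixed at half the most. Time passes only in rows, so rows that repeat a pose let the fingers close. It gives the time, the measured TCP pose, the force, the opening and the grip force at its end, in the units of the state.
- bot.get_obs(): the state, without advancing time (a new reading comes with each control period).
- bot.camera(name): name is "side" or "top"; returns the picture (384x512x3 uint8, blue, green, red); there is no depth.
- bot.camera_model(name): a dict with "K" (3x3 intrinsics, pixels), "world_from_camera" (4x4, takes a point from camera to world coordinates). Camera axes: x right, y down, z forward; pixel columns grow to the right and rows downward; lengths in m; the calibration is good to about 2 mm. A picture is of the moment at which its call begins. camera_model takes no time and is no camera call.
- bot.job_done(): hands the job in; it is judged then, once.
Trained networks look in the newest picture that a camera, given by its name, has taken for a name from the list of things; names that differ only in an ending like _2 or _b are one class to them, and where a whole thing is asked for, a point or a joint stands for the part that bears it (a point fixed in the world has none). Each returns a list of dicts, best first, with "score" (0 to 1); they miss things now and then, are a little off and sometimes report something else, mostly with a low value. They report only what shows in the picture. A call takes as long as a camera call.
- bot.cut_out(camera, name): "mask" (384x512 bool, what is visible of it) and "centre" ([row, column] in pixels, amid what is visible of it).
The state is a dict: "clock": time; "joint_pos": joint angles; "joint_vel": joint speeds; "tau": joint torques, N m; "eef_pos": TCP position; "tool_rot": TCP orientation; "ft_force": force on the tool from outside, world axes, zero at the start; "ft_torque": the same for the moment, N m; "grip_width": finger opening in m; "grasp_force": force on a finger pad.
Only numpy, scipy, OpenCV 4.12 (cv2) and the standard library are available. Lean on these libraries where they do the work, as an engineer would, in place of code of your own. Each camera call takes 0.05 s, during which the arm holds its last target. There are 200 camera calls.

### The job

The round stub antenna stands near the edge of its small raised disc: nudge it gently along with light taps of the fingertips from outside until it stands upright in the middle of the disc, its foot wholly within the engraved ring, then take the fingers away. It is tippy: do not knock it over or off the disc, and do not take it between the fingers, squeeze it or lift it. Leave the flat paddle antenna on the other stand and everything else where it is.

Things in the scene. Friction and masses are not known exactly. Their poses are not given: they have to be found in the camera images.
- stub: black stub antenna, loose, 100 g, 54 mm tall. Origin: centre of its underside, z up. Round foot 34 mm across, 16 mm tall, chamfered to 26 mm across over the lowest 3 mm: push on its upright side 3 to 16 mm above the disc. Above it a round rod 14 mm across. Pushed low it slides and stops when the push stops; pushed higher it tips. Starts 14 to 24 mm off the disc's middle, any direction
- stand_a_top (a point): centre of the top face of the aluminium disc under the stub antenna, 60 mm above the table. The disc is level, flat, without a rim, 84 mm across, 8 mm thick, fixed on a 26 mm post with a 75 mm square plate screwed to the table; an engraved dark ring, 46 mm across inside, 49 mm outside, marks its middle. z up
- paddle: the other antenna, black, with the same 34 mm foot but a flat upright paddle (6 by 24 mm, top 52 mm above the foot's underside) in place of the rod; it already stands in the middle of the other, identical stand; to be left alone. Origin at the centre of its underside
- tape: roll of white tape lying flat, 60 mm across, 19 mm tall, on the table; leave. Origin at the centre of its underside
- driver: screwdriver lying on the table, 160 mm long; leave
- spare: spare stick antenna lying on the table, black with a brass end, about 103 mm long, 11 mm thick; leave
- mug: white mug, 80 mm across, 85 mm tall, standing on the table; leave. Origin at the centre of its underside
- wrench: small wrench lying on the table, 150 mm long; leave
- psu: black power brick, 60 by 85 mm, 32 mm tall, on the table; leave. Origin at the centre of its underside

How it is judged:
At the end, for the whole second after the job is handed in: The stub antenna stands upright (within 0.05 rad) and still on its disc, its axis within 6 mm of the disc's centre, clear of the fingers; the paddle antenna is upright and within 10 mm of where it was, the other things within 20 mm (horizontal distance between stub and stand_a_top below 0.006 m and angle between each of stub, paddle's own z axis and vertical below 0.05 rad and z of stub in the frame of stand_a_top between -0.004 and 0.004 m and linear speed of stub below 0.01 m/s and distance of paddle from where it was at the start of the episode below 0.01 m and distance of each of tape, driver, spare, mug, wrench, psu from where it was at the start of the episode below 0.02 m); the robot touches nothing.
It fails at once if the stub antenna is tipped by more than 0.4 rad or falls off the disc (angle between stub's own z axis and vertical above 0.4 rad or z of stub in the frame of stand_a_top below -0.008 m).
It fails at once if the stub antenna is lifted more than 10 mm off the disc (z of stub in the frame of stand_a_top above 0.01 m).
It fails at once if the stub antenna is taken between the fingers (horizontal distance between the grasp point and stub below 0.01 m and angle between stub's own z axis and vertical below 0.1 rad and contact force between the fingers and stub above 0.3 N).
It fails at once if the stub antenna is squeezed or struck with more than 15 N (contact force between the fingers and stub above 15 N).
It fails at once if the paddle antenna is tilted over 0.3 rad or moved over 10 mm, or another loose thing is moved over 20 mm (angle between paddle's own z axis and vertical above 0.3 rad or distance of paddle from where it was at the start of the episode above 0.01 m or distance of any of tape, driver, spare, mug, wrench, psu from where it was at the start of the episode above 0.02 m).
It also fails if it takes over 58 s, if anything falls off the work surface, if the arm or the gripper's body presses on something with over 40 N, if the wrist force passes 120 N, or if a joint passes its speed limit or range.

## Working session

There is one attempt and no reset: what is moved stays moved. The work goes in short steps, Python scripts to look and compute and a tool call to move; the robot and the scene stay as the last step left them, time stands still between calls to the robot, and variables do not carry over. Pictures are saved under pics/ and viewed, at most 10 in all, crops included, and the job is handed in when it is done.

Besides the shell and the picture viewer there is one more tool, called after "Emit:" by a JSON object that holds its "fn" and its "kwargs". move_arm: Moves the arm, as the interface text tells. Its arguments: {"type":"object","properties":{"motion":{"type":"array"},"gripper":{"type":"number"}},"required":["motion"]}

```bash
mkdir -p pics
cat > h.py <<'E'
from workcell import bot
import numpy as np, cv2
def ray(cam,px,z):
    m=bot.camera_model(cam);K=np.array(m["K"]);T=np.array(m["world_from_camera"])
    d=T[:3,:3]@np.linalg.solve(K,[px[0],px[1],1.]);o=T[:3,3]
    return o+d*(z-o[2])/d[2]
def proj(cam,p):
    m=bot.camera_model(cam);K=np.array(m["K"]);T=np.linalg.inv(np.array(m["world_from_camera"]))
    q=K@(T[:3,:3]@np.array(p)+T[:3,3]);return q[:2]/q[2]
E
python3 - <<'E'
from h import *
o=bot.get_obs();print(o["clock"],o["eef_pos"],o["tool_rot"],o["grip_width"])
ims=[bot.camera(c) for c in("top","side")]
for c,i in zip(("top","side"),ims):
    cv2.imwrite(f"pics/{c}0.png",i)
    print(c,np.round(np.array(bot.camera_model(c)["world_from_camera"])[:3],3).tolist(), bot.camera_model(c)["K"][0][0])
    for n in("stub","paddle","mug","psu","tape","stand_a_top"):
        for d in bot.cut_out(c,n)[:2]:
            r,cc=d["centre"];print(c,n,round(d["score"],2),round(r),round(cc),int(d["mask"].sum()),np.round(ray(c,(cc,r),.06),3))
E
```

```text
0.0 [0.17395979 0.46810204 0.23041427] [ 1.76962904e-01  9.84216977e-01 -1.01908395e-03 -1.83064312e-04] 0.08539836480884566
top [[0.028, -0.981, 0.194, 0.304], [-1.0, -0.029, -0.004, 0.017], [0.01, -0.194, -0.981, 1.332]] 449.98899828761114
top stub 0.64 223 305 637 [ 0.475 -0.127  0.06 ]
top stub 0.58 214 309 130 [ 0.503 -0.138  0.06 ]
top mug 0.65 182 126 910 [0.58  0.392 0.06 ]
top mug 0.58 226 256 182 [0.463 0.013 0.06 ]
top psu 0.79 170 370 651 [ 0.639 -0.314  0.06 ]
top tape 0.77 232 268 208 [ 0.448 -0.022  0.06 ]
top stand_a_top 0.93 224 306 599 [ 0.474 -0.129  0.06 ]
top stand_a_top 0.65 227 261 241 [ 0.46 -0.    0.06]
side [[0.708, -0.408, 0.576, 0.045], [-0.706, -0.422, 0.569, -0.46], [0.012, -0.81, -0.587, 0.585]] 382.11363984333735
side stub 0.88 240 306 304 [ 0.507 -0.138  0.06 ]
side mug 0.55 138 179 1006 [0.572 0.383 0.06 ]
side mug 0.51 275 425 1540 [ 0.591 -0.346  0.06 ]
side psu 0.95 272 424 1572 [ 0.594 -0.341  0.06 ]
side tape 0.64 240 246 491 [ 0.422 -0.056  0.06 ]
side stand_a_top 0.84 254 290 1555 [ 0.456 -0.142  0.06 ]
```

View pics/top0.png

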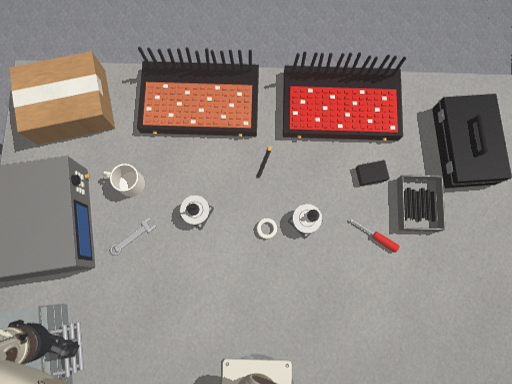

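View pics/side0.png

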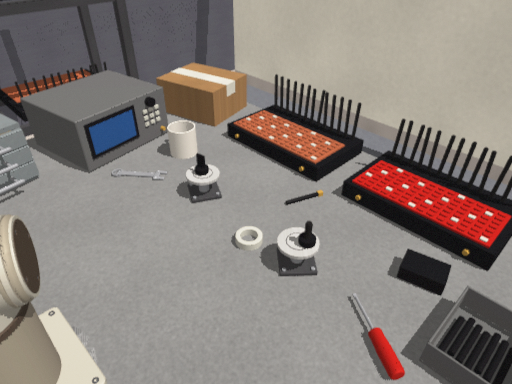

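Run:
```python
import cv2,numpy as np
a=cv2.imread("pics/top0.png")[196:244,282:332];b=cv2.imread("pics/side0.png")[212:282,262:332]
f=lambda i,s:cv2.resize(i,s,interpolation=cv2.INTER_NEAREST)
cv2.imwrite("pics/c0.png",np.hstack([f(a,(400,400)),f(b,(400,400))]))
g=cv2.cvtColor(b,6);print(g[12:44:1,20:60:2])
print(cv2.cvtColor(a,6)[5:44,5:45:2])
```

```text
[[150 153 153 152 152 157 152 151 152 154 155 156  34  35  35  76 156 155
  154 151]
 [154 155 152 153 154 154 151 152 154 153 153 153  31  31  38  74 156 157
  157 154]
 [153 154 152 153 154 153 153 159 156 153 152 154  28  28  35  98 152 156
  157 152]
 [152 152 153 150 170 198 197 200 195 203 174 144  23  31  34 113 152 154
  154 152]
 [152 153 165 189 204 222 224 223 220 225 210 163  23  27  31 127 152 155
  153 153]
 [150 167 201 218 218 220 224 223 219 223 222 184  24  29  31 141 150 153
  151 151]
 [158 202 218 220 219 221 223 224 219 223 223 165  28  28  32 142 152 152
  150 150]
 [194 220 218 220 219 219 224 223 219 224 208 120  20  29  32 152 151 153
  154 149]
 [219 219 219 220 218 220 192 195 189 208 138  62  23  30  32 163 156 151
  154 151]
 [221 219 218 219 194 191 197 199 197 146  42  22  22  29  33 122 180 152
  150 152]
 [221 219 218 219 159 200 223 222 223  62  14  19  25  28  31  31 160 156
  150 151]
 [221 218 220 181 196 222 223 223 184  27  15  22  29  29  34  29  86 172
  151 152]
 [221 217 220 179 180 180 180 222 116  19  19  22  27  32  33  33  32 196
  157 
[... 4236 characters left out ...]
 163 163
  163 161]
 [103  99  98  99 102  99  66  68 172 200 198 202 200 141 166 161 163 164
  166 164]
 [100 102  99 100  99  98  91  65  67 107 130 111 145 161 167 165 166 163
  167 166]
 [ 99  98  99 102  97  96 105  76  68 164 130 114 164 162 167 168 164 166
  163 166]
 [ 96  98  99 103 100 101 103  95  67 167 108 153 160 164 167 166 163 166
  166 164]
 [ 96  98  99 103 101  99  97 102  79  95 106 167 161 161 168 166 161 165
  166 162]
 [134  96  97 101 100  93 137 134  90  90 145 164 160 164 167 163 164 165
  165 163]
 [168 134 138  93 101 136 166 167 133 134 171 159 160 163 165 156 165 164
  166 164]
 [163 172 165 132 137 165 163 164 166 170 168 160 164 159 161 156 167 160
  166 166]]
```

View pics/c0.png

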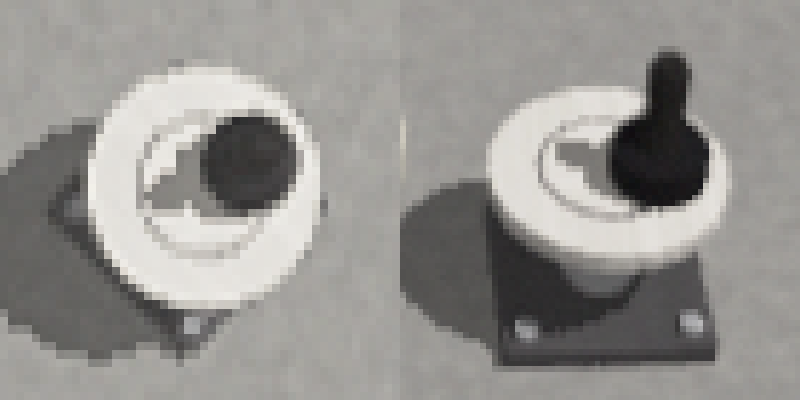

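```bash
cat >> h.py <<'E'
from scipy.optimize import minimize
S=8
t=np.linspace(0,2*np.pi,48,endpoint=False)
def circ(x,y,z,r): return np.stack([x+r*np.cos(t),y+r*np.sin(t),z+0*t],1)
def render(cam,parts):
    im=np.zeros((384,512),np.uint8); im=np.zeros((90*S,90*S),np.uint8)
    for p in parts:
        q=np.array([proj(cam,v) for v in p]); q=((q-ORG[cam]+.5)*S*16).astype(np.int32)
        cv2.fillConvexPoly(im,cv2.convexHull(q),255,shift=4)
    return cv2.resize(im,(90,90),interpolation=cv2.INTER_AREA)/255.
ORG={}
def stubparts(x,y): 
    z=.06
    return [np.vstack([circ(x,y,z,.013),circ(x,y,z+.003,.017),circ(x,y,z+.016,.017)]),np.vstack([circ(x,y,z+.016,.007),circ(x,y,z+.053,.007)])]
def fit(cam,mask,model,p0):
    f=lambda p:((render(cam,model(*p))-mask)**2).sum()
    r=minimize(f,p0,method="Nelder-Mead",options=dict(initial_simplex=np.array(p0)+np.array([[0,0],[.006,0],[0,.006]]),xatol=1e-4,fatol=.01))
    return r.x,r.fun,f
def prep(cam,c0=(.476,-.13)):
    im=bot.camera(cam);g=cv2.cvtColor(im,6)
    o=np.round(proj(cam,(*c0,.07))-45);ORG[cam]=o;o=o.astype(int)
    return im,g[o[1]:o[1]+90,o[0]:o[0]+90]
def stubmask(cam,g,disc):
    lo,hi=(55,222)
    thr={"top":95,"side":75}[cam]
    m=((g<thr)&(render(cam,[circ(*disc,.06,.042),circ(*disc,.1,.045)])>.5)).astype(np.uint8)
    n,l,s,_=cv2.connectedComponentsWithStats(m); 
    return (l==1+s[1:,4].argmax()).astype(float)
def comp(m,):
    n,l,s,_=cv2.connectedComponentsWithStats(m.astype(np.uint8)); return (l==1+s[1:,4].argmax()).astype(np.uint8)
E
python3 - <<'E'
from h import *
for cam in("top","side"):
    im,g=prep(cam)
    w=comp(g>185); h=np.zeros_like(w);c=cv2.findContours(w,0,1)[0]
    hm=cv2.fillConvexPoly(np.zeros_like(w),cv2.convexHull(np.vstack(c)),1).astype(float)
    for dz in(0,.004,.008):
        p,e,_=fit(cam,hm,lambda x,y:[circ(x,y,.06,.042),circ(x,y,.06-dz,.042)],[.476,-.13]);print(cam,"disc",dz,np.round(p,4),round(e,1),hm.sum())
    m=stubmask(cam,g,(.476,-.13))
    s,e,_=fit(cam,m,stubparts,[.49,-.14]);print("stub",np.round(s,4),round(e,1),m.sum())
print(bot.get_obs()["clock"])
E
```

```text
Traceback (most recent call last):
  File "h.py", line 26, in fit
    r=minimize(f,p0,method="Nelder-Mead",options=dict(initial_simplex=np.array(p0)+np.array([[0,0],[.006,0],[0,.006]]),xatol=1e-4,fatol=.01))
  File "h.py", line 25, in <lambda>
    f=lambda p:((render(cam,model(*p))-mask)**2).sum()
                 ~~~~~~^^^^^^^^^^^^^^^
  File "h.py", line 17, in render
    q=np.array([proj(cam,v) for v in p]); q=((q-ORG[cam]+.5)*S*16).astype(np.int32)
                ~~~~^^^^^^^
  File "h.py", line 8, in proj
    m=bot.camera_model(cam);K=np.array(m["K"]);T=np.linalg.inv(np.array(m["world_from_camera"]))
ValueError: time passes only in moves, steps and waits
```

```bash
python3 - <<'E'
s=open('h.py').read()
s=s.replace('bot.camera_model(cam)','cm(cam)').replace('import numpy as np, cv2\n','import numpy as np, cv2, functools\n@functools.cache\ndef cm(c): return bot.camera_model(c)\n',1)
open('h.py','w').write(s)
E
cat > disc.py <<'E'
from h import *
for cam in("top","side"):
    im,g=prep(cam)
    w=comp(g>185); h=np.zeros_like(w);c=cv2.findContours(w,0,1)[0]
    hm=cv2.fillConvexPoly(np.zeros_like(w),cv2.convexHull(np.vstack(c)),1).astype(float)
    for dz in(0,.004,.008):
        p,e,_=fit(cam,hm,lambda x,y:[circ(x,y,.06,.042),circ(x,y,.06-dz,.042)],[.476,-.13]);print(cam,"disc",dz,np.round(p,4),round(e,1),hm.sum())
    m=stubmask(cam,g,(.476,-.13))
    s,e,_=fit(cam,m,stubparts,[.49,-.14]);print("stub",np.round(s,4),round(e,1),m.sum())
print(bot.get_obs()["clock"])
E
python3 disc.py
```

```text
top disc 0 [ 0.4908 -0.1317] 10.7 692.0
top disc 0.004 [ 0.4912 -0.132 ] 9.5 692.0
top disc 0.008 [ 0.4912 -0.132 ] 9.3 692.0
stub [ 0.4978 -0.1459] 11.9 106.0
side disc 0 [ 0.4926 -0.1289] 32.1 1003.0
side disc 0.004 [ 0.4949 -0.1277] 46.6 1003.0
side disc 0.008 [ 0.4958 -0.1266] 94.1 1003.0
stub [ 0.5004 -0.1436] 31.8 295.0
0.85
```

Emit:
{"fn": "move_arm", "kwargs": {"motion": [{"x":-1.1,"y":-1,"yaw":1},{"x":-3.9,"y":-3.4,"yaw":3},{"x":-7.7,"y":-6.9,"yaw":6},{"x":-11.6,"y":-10.3,"yaw":9},{"x":-15.4,"y":-13.8,"yaw":12},{"x":-19.3,"y":-17.2,"yaw":15},{"x":-23.1,"y":-20.7,"yaw":18},{"x":-27,"y":-24.1,"yaw":21},{"x":-30.9,"y":-27.6,"yaw":24},{"x":-34.7,"y":-31,"yaw":27},{"x":-38.6,"y":-34.4,"yaw":30},{"x":-42.4,"y":-37.9,"yaw":33},{"x":-46.3,"y":-41.3,"yaw":36},{"x":-50.1,"y":-44.8,"yaw":39},{"x":-53.4,"y":-47.7,"yaw":42},{"x":-55.1,"y":-49.2,"yaw":42.9},{"x":-55.1,"y":-49.2,"yaw":42.9},{"x":-55.1,"y":-49.2,"yaw":42.9}], "gripper": -1}}

```text
invalid input at $.motion[0]: expected keys x, y, z, yaw
```

Emit:
{"fn": "move_arm", "kwargs": {"motion": [{"x":-1.1,"y":-1,"z":0,"yaw":1},{"x":-3.9,"y":-3.4,"z":0,"yaw":3},{"x":-7.7,"y":-6.9,"z":0,"yaw":6},{"x":-11.6,"y":-10.3,"z":0,"yaw":9},{"x":-15.4,"y":-13.8,"z":0,"yaw":12},{"x":-19.3,"y":-17.2,"z":0,"yaw":15},{"x":-23.1,"y":-20.7,"z":0,"yaw":18},{"x":-27,"y":-24.1,"z":0,"yaw":21},{"x":-30.9,"y":-27.6,"z":0,"yaw":24},{"x":-34.7,"y":-31,"z":0,"yaw":27},{"x":-38.6,"y":-34.4,"z":0,"yaw":30},{"x":-42.4,"y":-37.9,"z":0,"yaw":33},{"x":-46.3,"y":-41.3,"z":0,"yaw":36},{"x":-50.1,"y":-44.8,"z":0,"yaw":39},{"x":-53.4,"y":-47.7,"z":0,"yaw":42},{"x":-55.1,"y":-49.2,"z":0,"yaw":42.9},{"x":-55.1,"y":-49.2,"z":0,"yaw":42.9},{"x":-55.1,"y":-49.2,"z":0,"yaw":42.9}], "gripper": -1}}

```text
clock: 3.1
eef_pos: [0.5183, -0.1841, 0.2312]
tool_rot: [0.525, 0.851, 0.0, -0.001]
ft_force: [0.4, -0.3, 0.0]
grip_width: 0.0001
grasp_force: 0.0
```

Emit:
{"fn": "move_arm", "kwargs": {"motion": [{"x":0,"y":0,"z":2,"yaw":0},{"x":0,"y":0,"z":5,"yaw":0},{"x":0,"y":0,"z":8,"yaw":0},{"x":0,"y":0,"z":11,"yaw":0},{"x":0,"y":0,"z":13.5,"yaw":0},{"x":0,"y":0,"z":15.5,"yaw":0},{"x":0,"y":0,"z":16.5,"yaw":0},{"x":0,"y":0,"z":16.5,"yaw":0},{"x":0,"y":0,"z":16.5,"yaw":0}]}}

```text
clock: 4.22
eef_pos: [0.5199, -0.1844, 0.0674]
tool_rot: [0.524, 0.851, 0.0, 0.001]
ft_force: [0.3, -0.6, 0.5]
grip_width: -0.0
grasp_force: 0.0
```

Run:
```python
from h import *
cs=[]
for c,s in(("top",24),("side",35)):
    i=bot.camera(c);p=np.round(proj(c,(.5,-.15,.07))).astype(int);print(p)
    cs.append(cv2.resize(i[p[1]-s:p[1]+s,p[0]-s:p[0]+s],(400,400),interpolation=0))
    print(proj(c,(.5183+.011*-.449,-.1841+.011*.893,.066)))
cv2.imwrite("pics/c1.png",np.hstack(cs));print(bot.get_obs()["eef_pos"])
```

```text
[314 214]
[322.24575841 210.12670577]
[309 241]
[323.02553088 245.31132414]
[ 0.52000994 -0.18461651  0.06741018]
```

View pics/c1.png

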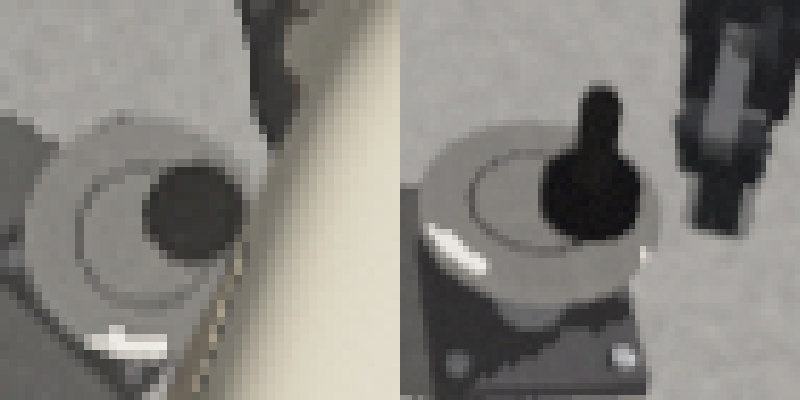

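Emit:
{"fn": "move_arm", "kwargs": {"motion": [{"x":0.3,"y":0,"z":0.1,"yaw":0},{"x":0.6,"y":0,"z":0.1,"yaw":0},{"x":0.9,"y":0,"z":0.1,"yaw":0},{"x":1.1,"y":0,"z":0.1,"yaw":0},{"x":1.2,"y":0,"z":0.1,"yaw":0},{"x":1.3,"y":0,"z":0.1,"yaw":0},{"x":1.4,"y":0,"z":0.1,"yaw":0},{"x":1.5,"y":0,"z":0.1,"yaw":0},{"x":1.6,"y":0,"z":0.1,"yaw":0},{"x":1.7,"y":0,"z":0.1,"yaw":0},{"x":1.8,"y":0,"z":0.1,"yaw":0},{"x":1.9,"y":0,"z":0.1,"yaw":0},{"x":2.0,"y":0,"z":0.1,"yaw":0},{"x":2.1,"y":0,"z":0.1,"yaw":0},{"x":2.2,"y":0,"z":0.1,"yaw":0},{"x":2.3,"y":0,"z":0.1,"yaw":0},{"x":2.4,"y":0,"z":0.1,"yaw":0},{"x":2.5,"y":0,"z":0.1,"yaw":0}]}}

```text
clock: 6.58
eef_pos: [0.508, -0.1621, 0.0653]
tool_rot: [0.525, 0.851, -0.0, 0.0]
ft_force: [0.0, -0.3, -1.2]
grip_width: -0.0002
grasp_force: 0.3
```

```bash
cat > side.py <<'E'
from h import *
import sys
im,g=prep("side")
m=stubmask("side",g,(.492,-.130))
g0=m.sum()
s,e,_=fit("side",m,stubparts,[float(sys.argv[1]),float(sys.argv[2])]);print("stub side",np.round(s,4),"off",np.round((s-[.4926,-.1289])*1e3,1),round(e,1),g0)
o=bot.get_obs();print(o["eef_pos"],o["clock"])
cs=[cv2.resize(g[5:80,5:80],(500,500),interpolation=0),cv2.resize((m*255).astype(np.uint8)[5:80,5:80],(250,250))]
cv2.imwrite(sys.argv[3],np.hstack([cs[0],np.vstack([cs[1],cs[1]*0])]))
E
python3 side.py .496 -.137 pics/s1.png
```

```text
stub side [ 0.4959 -0.135 ] off [ 3.3 -6.1] 263.4 553.0
[ 0.50791725 -0.16194023  0.06528825] 6.625
```

View pics/s1.png

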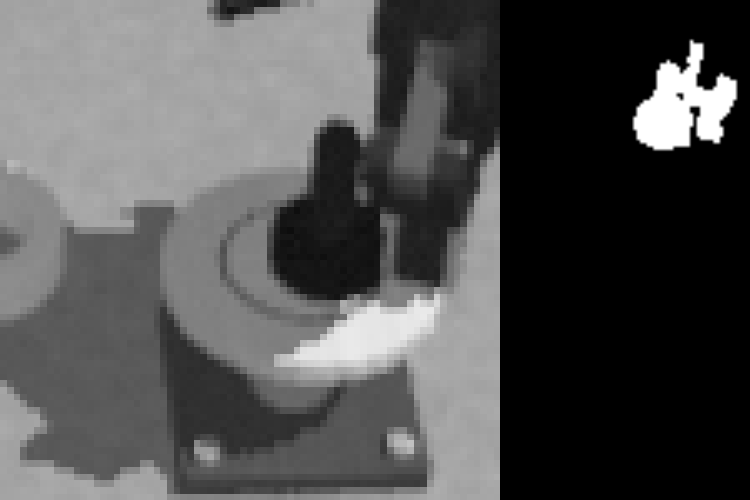

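Emit:
{"fn": "move_arm", "kwargs": {"motion": [{"x":0.1,"y":0,"z":0,"yaw":0},{"x":0.2,"y":0,"z":0,"yaw":0},{"x":0.3,"y":0,"z":0,"yaw":0},{"x":0.4,"y":0,"z":0,"yaw":0},{"x":0.5,"y":0,"z":0,"yaw":0},{"x":0.6,"y":0,"z":0,"yaw":0},{"x":0.7,"y":0,"z":0,"yaw":0},{"x":0.7,"y":0,"z":0,"yaw":0},{"x":0.6,"y":0,"z":0,"yaw":0},{"x":0,"y":0,"z":0,"yaw":0},{"x":-1,"y":0,"z":0,"yaw":0},{"x":-2,"y":0,"z":0,"yaw":0},{"x":-3,"y":0,"z":0,"yaw":0},{"x":-4,"y":0,"z":0,"yaw":0},{"x":-6,"y":0,"z":0,"yaw":0},{"x":-8,"y":0,"z":0,"yaw":0},{"x":-10,"y":0,"z":0,"yaw":0},{"x":-12,"y":0,"z":0,"yaw":0},{"x":-12,"y":0,"z":0,"yaw":0}]}}

```text
clock: 9.0
eef_pos: [0.5625, -0.2707, 0.0651]
tool_rot: [0.525, 0.851, 0.0, 0.0]
ft_force: [-0.0, -0.2, 0.4]
grip_width: -0.0003
grasp_force: 0.0
```

```bash
python3 side.py .493 -.129 pics/s2.png; python3 disc.py
```

```text
stub side [ 0.4921 -0.1287] off [-0.5  0.2] 24.0 297.0
[ 0.56182558 -0.26972336  0.06493357] 9.05
top disc 0 [ 0.6747 -0.3516] 288.0 288.0
top disc 0.004 [ 0.7036 -0.159 ] 288.0 288.0
top disc 0.008 [ 0.6747 -0.101 ] 288.0 288.0
stub [ 0.4895 -0.1321] 6.2 118.0
side disc 0 [ 0.4912 -0.1321] 724.0 263.0
side disc 0.004 [ 0.4945 -0.1304] 773.5 263.0
side disc 0.008 [ 0.4971 -0.1279] 822.3 263.0
stub [ 0.492  -0.1288] 24.0 297.0
9.15
```

View pics/s2.png

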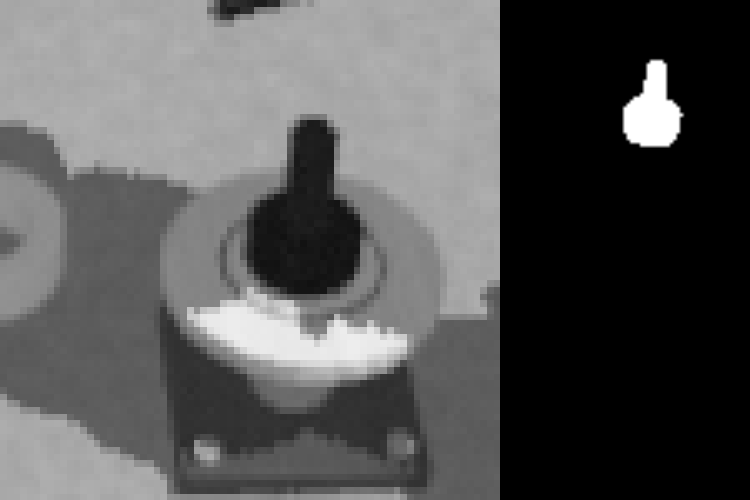

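```bash
python3 -c "
from workcell import bot
print(bot.job_done())"
```

```text
the job is handed in; nothing more can be done
None
```

The stub antenna now stands upright about 1–2 mm from the disc's centre by both cameras, with its foot inside the ring and the fingers well clear; the job is handed in at about 9 s, but no verdict was returned.

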